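Set and lock the height stop on a fired specimen

ROBOT

A 7-joint arm with a two-finger parallel gripper is mounted at the origin on the work surface. World frame = base frame: x ahead of the robot, y to its left, z up, the work surface at z = 0. Lengths are in m, angles in rad, forces in N, time in s.
With the tool pointing down it reaches from about 0.4 to 0.875 m from the base axis. Payload 6.5 kg.
Tool frame: the origin (TCP) lies on the centre line of the jaws, within the pads' length; the fingertips stand 19 mm ahead of it and the grasp point (between the pads) is the TCP; z points along the fingers, y is the direction in which the jaws open and shut (so a half turn about z gives the same grasp; the last joint's range is limited). The gripper opens to 85 mm and grips with 20 to 120 N. Pads are 22 mm wide; open, the fingers measure 114 mm over their backs; the gripper's body (76 mm by 85 mm) begins 54 mm behind the grasp point. The pads swing forward as they close: fully open they stand 13 mm farther back than shut.
Start: joints at [-1.327, 0.536, -0.004, 1.538, 0.003, 1.067, -0.071], TCP at [0.198, 0.619, 0.25] pointing down, gripper open.
Joint ranges: [-2.7, 2.7], [-0.37, 2.16], [-1.27, 1.26], [0.24, 2.4], [-1.31, 4.45], [0.19, 1.91], [-2.76, 2.76]. Speed limits (rad/s): [2.39, 2.39, 3.14, 3.14, 3.14, 3.14, 3.14].

INTERFACE

Orientations are given as a 3x3 rotation matrix whose columns are the frame's x, y, z axes.
In Python, from plant import bot, cams, finish_job gives the robot as it stands.
- The arm moves only by the tool play_rows, never from a script. Its argument "moves" is one flat list of numbers, 6 for each row, row after row: the shift along the tool's x, y, z in cm, then the turn, a rotation vector about the tool's x, y, z in rad. In form: [dx, dy, dz, ax, ay, az, dx, dy, dz, ax, ay, az, ...]. A call has 1 to 8 rows; each row is the pose to reach, as a shift and turn from the pose measured when the call began, along the tool's axes at that moment; what a row does not reach only later rows make up. A row lasts 1/8 s, in which the tool goes at most 62.5 mm and 10.7 degrees, less where a joint would pass 70% of its speed; a pose out of reach is approached as far as the arm can. A call with a gripper value outside its range is refused whole. "fingers" is the opening, from 0 (shut) to 1 (fully open), set as the call begins (left out, the last holds). The fingers move at their own pace and stop on an object; "grip_force" is the grip in N (left out, the last holds). Time passes only in rows, so rows that repeat a pose let the fingers close. It gives the time, the measured TCP pose, the force and the opening at its end, in the units of the state.
- bot.get_obs(): the state, without advancing time (a new reading comes with each control period).
- cams.get_image(name): name is "side" or "top" or "wrist"; returns a dict with "pixels" (480x640x3 uint8, red, green, blue), "range_z" (480x640 float32, m along the optical axis (not along the pixel's ray), 0 where there is no reading), "vfov" (degrees; the focal length in pixels is half the picture's height over the tangent of half this angle, whatever the lens; pixels are square), "cx", "cy" (the principal point, pixels), "rvec" (rotation vector, rad) and "tvec" (3), from world to camera coordinates, as OpenCV has them; the wrist camera has in their place "hand_eye" (4x4, takes a point from camera to tool coordinates, whose origin is the TCP and whose axes are the flange's). Camera axes: x right, y down, z forward; pixel columns grow to the right and rows downward; lengths in m; the calibration is good to about 2 mm. A picture is of the moment at which its call begins: read the wrist's pose just before it.
- finish_job(): hands the job in, once; it reports no verdict.
Trained networks look in the newest picture that a camera, given by its name, has taken for a name from the list of things; names that differ only in an ending like _2 or _b are one class to them, and where a whole thing is asked for, a point or a joint stands for the part that bears it (a point fixed in the world has none). Each returns a list of dicts, best first, with "conf" (0 to 1); they miss things now and then, are a little off and sometimes report something else, mostly with a low value. They report only what shows in the picture. A call takes as long as a camera call. They do not tell look-alikes from the thing itself.
- cams.look_for(camera, name): "position" ([x, y, z] in m, in the coordinates of the camera as it stood for that picture, good to about 4 mm: the middle of the surface that is visible of it).
- cams.trace(camera, name): "pixels" (480x640 bool, what is visible of it).
The state is a dict: "time_s": time; "qpos": joint angles; "qvel": joint speeds; "tau": joint torques, N m; "tcp_pos": TCP position; "tool_rot": TCP orientation; "ft_force": force on the tool from outside, world axes, zero at the start; "ft_torque": the same for the moment, N m; "opening": finger opening in m.
Only numpy, scipy, OpenCV 4.12 (cv2) and the standard library are available. Lean on these libraries where they do the work, as an engineer would, in place of code of your own. Each camera call takes 0.05 s, during which the arm holds its last target. There are 200 camera calls.

TASK

On the gauge stand, lower the stop arm by pressing on its white top knob until its small sprung foot gently rests on the ceramic specimen in the steel cup, then swing the clamp lever fully home to lock it. Set the stop before locking, keep the foot resting lightly on the specimen, don't shift the cup, leave everything else on the bench alone, and let go.

Things in the scene. Friction and masses are not known exactly. Their poses are not given: they have to be found in the camera images.
- stand: Fixed gauge stand: grey base plate 210 x 150 x 20 mm, round steel anvil (72 mm across, top 30 mm above the bench) and a 24 mm steel column up to 240 mm above the bench. Origin on the bench, straight below the foot's vertical axis (the anvil's centre); its x axis points to the column, whose centre is 110 mm away; z up. The plate spans x -60 to +150 mm and y +-75 mm.
- knob_top (a point): Centre of the flat top of the white knob on the stop arm, straight above the foot: knob 32 mm across, 14 mm high, its underside 12 mm above the arm. Its top is 108 mm above the underside of the free foot. Moves with the arm.
- stop: Aluminium stop arm, 32 mm wide, 22 mm thick, sliding straight up and down on the column and reaching back over the cup. Origin at the arm's underside on the foot's vertical axis; axes as the stand's. Starts 150 to 175 mm above the bench, lowest 85 mm. It is stiff and stays where it is left: about 5 N pushes it down, about 13 N lifts it. The foot and lever ride on it.
- foot_free (a point): Point on the stop arm, 60 mm below its origin: where the centre of the foot's underside is while the foot is free. The foot, steel, 16 mm across on a thin vertical plunger, springs back into the arm: 2 N per mm, bottoming after 5 mm. A light touch on the specimen is 1 to 6 N (on top of what moves the arm); over 12 N would chip it.
- cup: Steel cup on the anvil, 58 mm outside, 2 mm wall, 35 mm high, loose, 0.2 to 0.35 kg with its contents, within about 5 mm of the foot's axis; origin at the centre of its underside. It holds a pale ceramic slug 48 mm across whose flat top lies somewhere between 3 and 23 mm below the rim: that height is not reported, it has to be felt.
- lever (a joint): Angle of the clamp lever, rad: 0 = fully open (lever points along the stand's +y), grows anticlockwise seen from above, 1.5 = fully home against its stop (lever points along the stand's -x, beside the arm). Stiff, it stays where it is left: about 2 N at the post moves it. It rides on the stop arm.
- lever_post (a point): Centre of the top of the upright white post at the free end of the clamp lever: post 16 mm across, 28 mm tall, standing on the 8 mm thick, 12 mm wide steel lever, 70 mm from the pivot. The knob's top is 8 mm below the post's top.
- lever_pivot (a point): Point on the lever's vertical pivot axis, level with the post's top; in the stand's axes it is 85 mm towards +x and 50 mm towards +y of the knob's centre.
- spare_cup: Bystander: empty steel cup like the other, 58 mm across, 35 mm high, on the bench beside the stand. Origin under its centre.
- spare_slug: Bystander: small ceramic slug, 26 mm across, 16 mm high, on the stand's base plate. Origin under its centre.
- spatula: Bystander: spatula 170 mm long lying beside the stand.
- crucible: Bystander: white lidded crucible, 56 mm across, 60 mm high. Origin under its centre.
- beaker: Bystander: glass beaker, 70 mm across, 90 mm high. Origin under its centre.
- jar: Bystander: amber jar, 60 mm across, 90 mm high. Origin under its centre.
- mortar: Bystander: white ceramic bowl, 100 mm across, 50 mm high. Origin under its centre.
Things that resemble listed ones, but are neither listed nor needed, are in the scene too. Leave any orange or yellow look-alike of the cup alone.

How it is judged:
By the outcome, as a careful person would: the job done as asked, in the order asked, and still so for the second after the job is handed in, with the robot touching nothing.
It also fails if it takes over 48 s, if anything falls off the work surface, if the arm or the gripper's body presses on something with over 40 N, if the wrist force passes 120 N, or if a joint passes its speed limit or range.

## Working session

There is one attempt and no reset: what is moved stays moved. The work goes in short steps, Python scripts to look and compute and a tool call to move; the robot and the scene stay as the last step left them, time stands still between calls to the robot, and variables do not carry over. Pictures are saved under pics/ and viewed, about 8 in all and at most 12, crops included, and the job is handed in when it is done.

Besides the shell and the picture viewer there is one more tool, called after "Call:" as name(argument=value, ...) on one line, values as JSON. play_rows: Moves the arm, as the interface text tells. Its arguments: {"type":"object","properties":{"moves":{"type":"array","items":{"type":"number"}},"fingers":{"type":"number"},"grip_force":{"type":"number"}},"required":["moves"]}

```bash
mkdir -p pics; ls
cat > h.py <<'E'
import numpy as np, cv2
from plant import bot, cams, finish_job
def T_wc(im,obs=None):
    if 'hand_eye' in im:
        T=np.eye(4);T[:3,:3]=obs['tool_rot'];T[:3,3]=obs['tcp_pos'];return T@np.array(im['hand_eye'])
    R=cv2.Rodrigues(np.array(im['rvec'],float))[0];T=np.eye(4);T[:3,:3]=R.T;T[:3,3]=-R.T@np.array(im['tvec']).ravel();return T
def cloud(im,T):
    f=240/np.tan(np.radians(im['vfov'])/2);z=im['range_z'];v,u=np.mgrid[:480,:640]
    P=np.stack([(u-im['cx'])/f*z,(v-im['cy'])/f*z,z],-1)
    return P@T[:3,:3].T+T[:3,3]
def snap(n,fn=None):
    o=bot.get_obs();im=cams.get_image(n)
    if fn: cv2.imwrite('pics/'+fn,im['pixels'][:,:,::-1])
    T=T_wc(im,o);return im,T,cloud(im,T)
def find(n,name,T):
    return [(np.round(T[:3,:3]@d['position']+T[:3,3],4).tolist(),round(d['conf'],2)) for d in cams.look_for(n,name)]
E
python3 - <<'E'
from h import *
print({k:np.round(v,3).tolist() for k,v in bot.get_obs().items()})
for n in ['top','side']:
    im,T,P=snap(n,n+'0.png')
    np.savez('/tmp/'+n,P=P,T=T,px=im['pixels'])
    print(n,im['vfov'],T[:3,3])
    for k in ['knob_top','stop','lever_post','lever','cup','stand','spare_cup','spare_slug','lever_pivot']: print(k,find(n,k,T)[:4])
E
```

```text
pics
{'time_s': 0.0, 'qpos': [-1.327, 0.537, -0.004, 1.539, 0.003, 1.067, -0.071], 'qvel': [0.001, 0.001, 0.0, -0.0, -0.0, 0.001, -0.0], 'tau': [-0.0, -58.341, 1.049, -25.911, 0.012, 0.009, 0.0], 'tcp_pos': [0.198, 0.618, 0.249], 'tool_rot': [[-0.952, 0.305, -0.0], [0.305, 0.952, -0.002], [-0.0, -0.002, -1.0]], 'ft_force': [0.036, 0.906, -0.415], 'ft_torque': [-0.008, 0.0, -0.003], 'opening': 0.085}
top 57.57464750874129 [ 0.28712149 -0.0107733   1.300969  ]
knob_top [([0.5788, -0.1226, 0.1842], 0.68), ([0.4146, -0.3788, 0.0237], 0.38)]
stop [([0.5774, -0.124, 0.1812], 0.92)]
lever_post [([0.5786, -0.0501, 0.192], 0.68)]
lever [([0.5719, -0.0484, 0.1923], 0.68)]
cup [([0.3538, -0.2377, 0.0078], 0.74), ([0.5181, -0.1349, 0.0592], 0.57), ([0.3788, -0.1273, 0.008], 0.54)]
stand [([0.5613, -0.1222, 0.0202], 0.97), ([0.5758, -0.0495, 0.191], 0.59), ([0.4239, 0.3926, 0.0899], 0.45)]
spare_cup [([0.5561, -0.2629, 0.006], 0.53)]
spare_slug [([0.5892, -0.182, 0.0315], 0.52)]
lever_pivot [([0.5798, -0.0505, 0.1915], 0.68), ([0.5184, -0.139, 0.0583], 0.61)]
side 49.01216074137395 [ 0.30496807 -0.93102717  0.73704001]
knob_top [([0.5678, -0.1424, 0.1805], 0.82), ([0.556, -0.2539, 0.016], 0.62)]
stop [([0.5709, -0.1408, 0.1811], 0.73), ([0.5594, -0.4554, 0.0554], 0.65)]
lever_post [([0.5692, -0.0499, 0.1813], 0.78)]
lever [([0.5723, -0.0481, 0.1831], 0.69), ([0.5636, -0.4577, 0.0547], 0.43)]
cup [([0.3752, -0.1238, 0.0197], 0.73), ([0.5701, -0.1387, 0.18], 0.65), ([0.5206, -0.1529, 0.0539], 0.58)]
stand [([0.5767, -0.1447, 0.0209], 0.65), ([0.5726, -0.047, 0.1837], 0.19)]
spare_cup [([0.5519, -0.2535, 0.0152], 0.75)]
spare_slug [([0.5828, -0.1918, 0.0331], 0.66)]
lever_pivot [([0.5722, -0.0498, 0.1866], 0.89)]
```

View pics/top0.png

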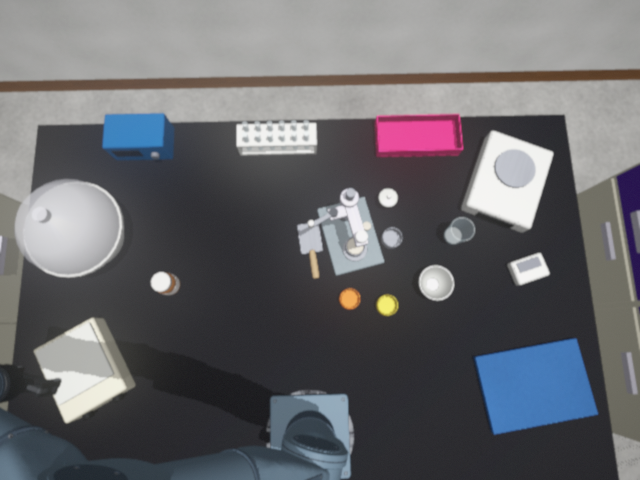

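View pics/side0.png

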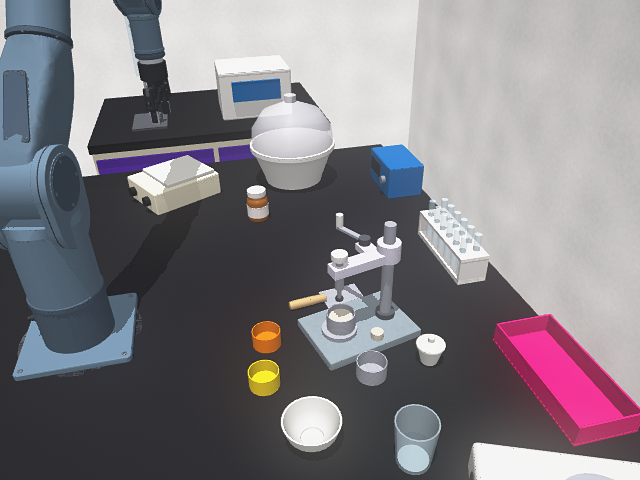

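The top view shows the stand at (350,235), column top (349,197), knob (360,238) and lever post (311,223). Possible look-alikes are the crucible's lid knob (388,197), the orange cup (350,299), the yellow cup (387,305) and the spare cup (392,238). By the description I choose the knob and post on the stand's arm.

Run:
```python
import numpy as np,cv2
a=[]
for n,(u0,u1,v0,v1) in dict(top=(290,400,180,280),side=(280,440,200,370)).items():
    d=np.load(f'/tmp/{n}.npz');P=d['P'][v0:v1,u0:u1];px=d['px'][v0:v1,u0:u1].astype(int)
    a.append(cv2.resize(d['px'][v0:v1,u0:u1,::-1],(400,400)))
    Z=P[...,2]
    for lo,hi in [(.232,.25),(.20,.232),(.19,.2),(.18,.19),(.17,.18),(.16,.17),(.15,.16),(.14,.15),(.055,.075)]:
        m=(Z>lo)&(Z<hi); k,l,st,c=cv2.connectedComponentsWithStats(m.astype(np.uint8))
        for i in range(1,k):
            if st[i,4]>=12:
                q=P[l==i];print(n,lo,hi,st[i,4],np.round(q.mean(0),3),np.round(np.ptp(q,axis=0),3),px[l==i].mean(0).round(),(c[i]+[u0,v0]).round())
cv2.imwrite('pics/crop.png',np.hstack(a))
```

```text
top 0.232 0.25 72 [ 0.627 -0.118  0.24 ] [0.023 0.023 0.012] [182. 184. 191.] [350. 192.]
top 0.2 0.232 97 [ 0.622 -0.118  0.207] [0.044 0.045 0.031] [186. 185. 191.] [350. 198.]
top 0.2 0.232 38 [ 0.554 -0.015  0.214] [0.014 0.013 0.02 ] [211. 210. 210.] [310. 223.]
top 0.2 0.232 122 [ 0.52  -0.145  0.208] [0.03  0.03  0.012] [236. 236. 236.] [361. 236.]
top 0.19 0.2 66 [ 0.616 -0.113  0.197] [0.037 0.042 0.01 ] [215. 212. 218.] [347. 201.]
top 0.19 0.2 41 [ 0.59  -0.076  0.192] [0.023 0.019 0.005] [127. 129. 135.] [333. 212.]
top 0.18 0.19 297 [ 0.572 -0.131  0.183] [0.087 0.051 0.01 ] [230. 228. 234.] [354. 219.]
top 0.18 0.19 18 [ 0.594 -0.08   0.188] [0.021 0.013 0.005] [139. 140. 146.] [335. 210.]
top 0.18 0.19 86 [ 0.574 -0.048  0.187] [0.042 0.053 0.007] [176. 179. 186.] [323. 218.]
top 0.18 0.19 34 [ 0.508 -0.143  0.183] [0.019 0.031 0.008] [206. 204. 208.] [360. 242.]
top 0.17 0.18 119 [ 0.592 -0.095  0.176] [0.037 0.046 0.01 ] [217. 215. 221.] [340. 212.]
top 0.055 0.075 13 [ 0.671 -0.249  0.06 ] [0.01  0.009 0.008] [232. 232. 229.] [389. 195.]
top 0.055 0.075 156 [ 0.519 
[... 1086 characters left out ...]
0.085  0.166] [0.008 0.029 0.009] [155. 151. 163.] [358. 250.]
side 0.16 0.17 297 [ 0.568 -0.151  0.165] [0.148 0.036 0.01 ] [166. 161. 174.] [364. 269.]
side 0.14 0.15 44 [ 0.623 -0.13   0.145] [0.02  0.014 0.01 ] [115. 116. 124.] [388. 267.]
side 0.14 0.15 36 [ 0.518 -0.154  0.145] [0.015 0.009 0.01 ] [117. 118. 125.] [339. 282.]
side 0.055 0.075 223 [0.84  0.141 0.068] [0.027 0.132 0.018] [214. 214. 214.] [431. 221.]
side 0.055 0.075 94 [ 0.623 -0.129  0.065] [0.024 0.018 0.02 ] [123. 124. 132.] [385. 299.]
side 0.055 0.075 404 [ 0.523 -0.145  0.059] [0.057 0.061 0.012] [168. 167. 167.] [340. 314.]
side 0.055 0.075 28 [ 0.67  -0.253  0.058] [0.011 0.013 0.006] [231. 231. 229.] [431. 338.]
```

View pics/crop.png

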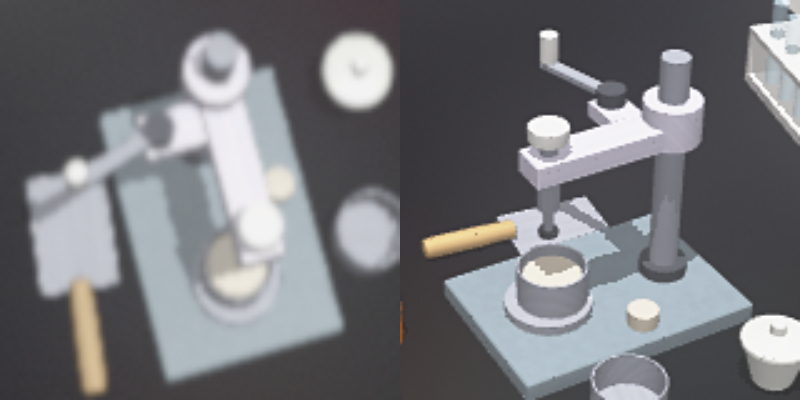

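The crop confirms the white knob at (260,225) left/(548,130) right, the post at (75,172)/(548,45), the column and the cup with pale slug. Setting out above the stand, rotating the tool so one face suits the lever swing.

Call:
play_rows(moves=[-9,-7,-2,0,0,0.2,-18,-14,-4,0,0,0.4,-27,-21,-6,0,0,0.6,-35,-27,-7,0,0,0.8,-35,-27,-7,0,0,0.85,-35,-27,-7,0,0,0.85,-35,-27,-7,0,0,0.85,-35,-27,-7,0,0,0.85], fingers=0, grip_force=40)

```text
time_s: 2.0
tcp_pos: [0.4521, 0.2507, 0.3214]
tool_rot: [[-0.392, 0.92, 0.003], [0.92, 0.392, -0.0], [-0.001, 0.002, -1.0]]
ft_force: [-0.8, 1.3, -0.9]
opening: -0.0
```

```bash
cat >> h.py <<'E'
def go(p,yaw_deg=None):
    "shift (cm) and turn in tool axes to reach world p with tool x at yaw, tool down"
    from scipy.spatial.transform import Rotation as Ro
    o=bot.get_obs();R=np.array(o['tool_rot']);s=R.T@(np.array(p)-o['tcp_pos'])*100;t=np.zeros(3)
    if yaw_deg is not None:
        c,q=np.cos(np.radians(yaw_deg)),np.sin(np.radians(yaw_deg));G=np.array([[c,q,0],[q,-c,0],[0,0,-1]])
        t=Ro.from_matrix(R.T@G).as_rotvec()
    print('t',round(o['time_s'],2),'go',np.round(s,2),np.round(t,3),'tcp',np.round(o['tcp_pos'],4),'f',np.round(o['ft_force'],2))
E
python3 - <<'E'
from h import *
print(np.round(bot.get_obs()['qpos'],2)); go([.5,-.10,.34],65.3)
d=np.load('/tmp/side.npz');P=d['P'];px=d['px'].astype(int)
v,u=np.mgrid[:480,:640]
m=(np.hypot(P[...,0]-.520,P[...,1]+.146)<.03)&(P[...,2]>.035)&(P[...,2]<.068)&(px[...,0]-px[...,2]>8)
print(m.sum(),np.percentile(P[m][:,2],[5,25,50,75,95]),P[m].mean(0))
r=(np.abs(P[...,2]-.064)<.004)&(np.hypot(P[...,0]-.520,P[...,1]+.146)<.04)&~m
print('rim',r.sum(),P[r].min(0),P[r].max(0))
E
```

```text
[-0.88  0.23  0.34  1.82 -0.09  1.1  -0.11]
t 2.0 go [-34.14  -9.35  -1.84] [0.003 0.    0.834] tcp [0.4521 0.2507 0.3214] f [-0.77  1.28 -0.87]
235 [0.05353178 0.05469465 0.05569488 0.05664895 0.05769015] [ 0.5239439  -0.14289932  0.05564044]
rim 137 [ 0.49447589 -0.17505421  0.06006819] [ 0.55164366 -0.11548308  0.06670999]
```

Call:
play_rows(moves=[-6,-2,-1,0,0,0.15,-12,-3,-1.5,0,0,0.3,-18,-5,-1.8,0,0,0.5,-24,-7,-1.8,0,0,0.7,-30,-8,-1.8,0,0,0.83,-34.1,-9.3,-1.8,0,0,0.83,-34.1,-9.3,-1.8,0,0,0.83,-34.1,-9.3,-1.8,0,0,0.83])

```text
time_s: 3.0
tcp_pos: [0.5004, -0.098, 0.3394]
tool_rot: [[0.413, 0.911, 0.002], [0.911, -0.413, 0.001], [0.001, 0.002, -1.0]]
ft_force: [-0.8, 1.2, -0.2]
opening: -0.0001
```

Run:
```python
from h import *
im,T,P=snap('wrist','w1.png');np.savez('/tmp/w1',P=P,T=T,px=im['pixels'])
print(np.round(bot.get_obs()['qpos'],2),T[:3,3])
for k in ['knob_top','lever_post','lever_pivot']: print(k,find('wrist',k,T))
Z=P[...,2]
for lo,hi in [(.225,.26),(.203,.225)]:
    k,l,st,c=cv2.connectedComponentsWithStats(((Z>lo)&(Z<hi)).astype(np.uint8))
    for i in range(1,k):
        if st[i,4]>100:
            q=P[l==i];print(st[i],np.round(q.mean(0),4),np.round((q.min(0)+q.max(0))/2,4),np.round(np.ptp(q,axis=0),3),c[i].round())
go([.520,-.147,.26],65.3)
```

```text
[-0.47  0.23  0.68  1.83 -0.16  1.14 -0.15] [ 0.5285357  -0.03527636  0.46291382]
knob_top [([0.5816, -0.1198, 0.1833], 0.93)]
lever_post [([0.5761, -0.0484, 0.1903], 0.58)]
lever_pivot [([0.5743, -0.051, 0.1898], 0.8), ([0.5702, -0.1114, 0.184], 0.5)]
[ 478  182   46   37 1291] [ 0.6254 -0.1186  0.2377] [ 0.6272 -0.1202  0.2334] [0.023 0.023 0.017] [501. 200.]
[331  89  24  26 473] [ 0.5559 -0.0177  0.215 ] [ 0.5563 -0.0175  0.2106] [0.016 0.016 0.015] [343. 102.]
[465 179  34  35 448] [ 0.6205 -0.1145  0.2146] [ 0.6256 -0.1191  0.214 ] [0.02  0.021 0.022] [476. 192.]
[ 346  258   39   39 1146] [ 0.5209 -0.1454  0.2077] [ 0.5208 -0.1463  0.2066] [0.031 0.032 0.007] [365. 277.]
t 3.2 go [-3.69  3.79  7.96] [ 0.002 -0.001  0.007] tcp [ 0.5004 -0.0978  0.3395] f [ 0.52 -0.51 -0.7 ]
```

View pics/w1.png

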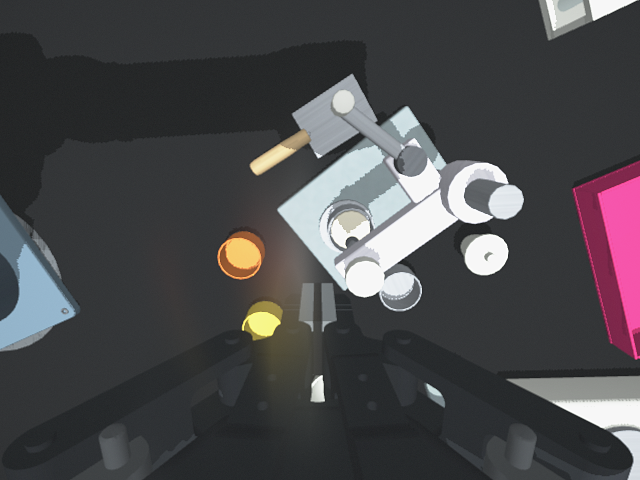

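The wrist view shows the knob at (365,277), the post at (343,102), the column at (501,200) and the closed fingers at (320,300). These positions agree with the first measurements. Moving above the knob.

Call:
play_rows(moves=[-2,2,4,0,0,0,-3.6,3.85,8,0,0,0,-3.6,3.85,9.5,0,0,0,-3.6,3.85,10.2,0,0,0,-3.6,3.85,10.2,0,0,0,-3.6,3.85,10.2,0,0,0])

```text
time_s: 3.95
tcp_pos: [0.5216, -0.1458, 0.2387]
tool_rot: [[0.411, 0.912, 0.004], [0.912, -0.411, 0.001], [0.002, 0.004, -1.0]]
ft_force: [0.8, -0.1, 0.3]
opening: 0.0001
```

Run:
```python
from h import *
go([.5208,-.1463,.227],65.3);go([.5208,-.1463,.227],65.3)
```

```text
t 3.95 go [-0.08 -0.06  1.17] [ 0.004 -0.002  0.008] tcp [ 0.5216 -0.1458  0.2387] f [ 0.76 -0.11  0.31]
t 3.95 go [-0.08 -0.06  1.17] [ 0.004 -0.002  0.008] tcp [ 0.5216 -0.1458  0.2387] f [ 0.76 -0.11  0.31]
```

Call:
play_rows(moves=[0,0,0.6,0,0,0,0,0,1.2,0,0,0,0,0,1.8,0,0,0,0,0,2.4,0,0,0,0,0,3.0,0,0,0,0,0,3.0,0,0,0])

```text
time_s: 4.7
tcp_pos: [0.5215, -0.1458, 0.2082]
tool_rot: [[0.411, 0.912, 0.004], [0.912, -0.411, 0.001], [0.002, 0.003, -1.0]]
ft_force: [-0.2, -0.4, 0.3]
opening: -0.0001
```

```bash
cat >> h.py <<'E'
def force(n=6):
    F=[]
    for i in range(n):
        F.append(np.r_[bot.get_obs()['ft_force'],bot.get_obs()['tcp_pos'][2]*1000]);cams.get_image('wrist')
    print('F',np.round(np.mean(F,0),2),'sd',np.round(np.std(F,0),2))
E
python3 - <<'E'
from h import *
force(5);go([.5208,-.1463,.190])
E
```

```text
F [-1.9000e-01 -1.2000e-01  5.0000e-01  2.0842e+02] sd [0.19 0.32 0.4  0.17]
t 4.95 go [-0.07 -0.07  1.87] [0. 0. 0.] tcp [ 0.5216 -0.1459  0.2087] f [-0.36 -0.53  0.68]
```

Run:
```python
from h import *
im,T,P=snap('side')
cv2.imwrite('pics/s2.png',cv2.resize(im['pixels'][120:380,250:450,::-1],None,fx=2.3,fy=2.3))
Z=P[...,2]
m=(np.hypot(P[...,0]-.521,P[...,1]+.146)<.03)&(im['pixels'].min(2)>195)&(Z>.15)
print(m.sum(),np.percentile(Z[m],[50,90,98]))
```

```text
97 [0.16251558 0.18862268 0.18963343]
```

View pics/s2.png

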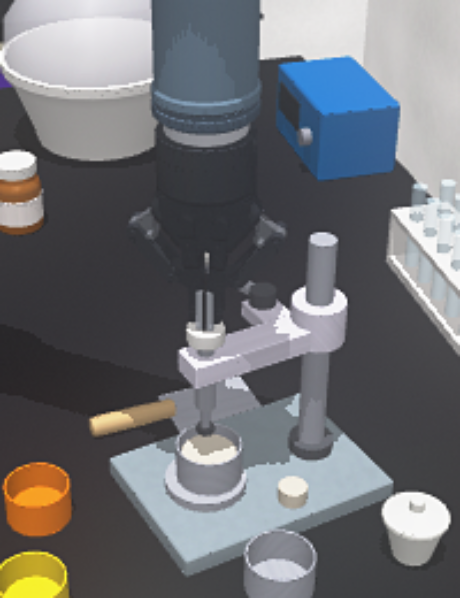

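The arm follows the fingers: the knob is under the closed tips at (205,335) in the crop, and the foot is still above the slug. Sliding force only shows while moving, so I'll read it at the end of moving rows.

Call:
play_rows(moves=[0,0,0.4,0,0,0,0,0,0.8,0,0,0,0,0,1.2,0,0,0,0,0,1.5,0,0,0,0,0,1.65,0,0,0,0,0,1.7,0,0,0,0,0,1.75,0,0,0,0,0,1.8,0,0,0])

```text
time_s: 6.0
tcp_pos: [0.522, -0.146, 0.1908]
tool_rot: [[0.411, 0.912, 0.005], [0.912, -0.411, 0.0], [0.002, 0.004, -1.0]]
ft_force: [1.0, 0.3, 3.8]
opening: 0.0005
```

Call:
play_rows(moves=[0,0,0.1,0,0,0,0,0,0.15,0,0,0,0,0,0.2,0,0,0])

```text
time_s: 6.38
tcp_pos: [0.522, -0.146, 0.1888]
tool_rot: [[0.411, 0.912, 0.005], [0.912, -0.411, 0.0], [0.002, 0.004, -1.0]]
ft_force: [-0.5, -0.6, 4.4]
opening: -0.0005
```

Call:
play_rows(moves=[0,0,0.1,0,0,0,0,0,0.15,0,0,0,0,0,0.2,0,0,0])

```text
time_s: 6.75
tcp_pos: [0.522, -0.146, 0.1868]
tool_rot: [[0.411, 0.912, 0.005], [0.912, -0.411, 0.0], [0.002, 0.004, -1.0]]
ft_force: [0.5, -0.2, 5.2]
opening: 0.0
```

Call:
play_rows(moves=[0,0,0.05,0,0,0,0,0,0.1,0,0,0])

```text
time_s: 7.0
tcp_pos: [0.522, -0.146, 0.1857]
tool_rot: [[0.411, 0.912, 0.005], [0.912, -0.411, 0.0], [0.002, 0.004, -1.0]]
ft_force: [1.3, -1.5, 4.4]
opening: 0.0003
```

Call:
play_rows(moves=[0,0,0.05,0,0,0,0,0,0.1,0,0,0])

```text
time_s: 7.25
tcp_pos: [0.522, -0.146, 0.1847]
tool_rot: [[0.411, 0.912, 0.005], [0.912, -0.411, 0.0], [0.002, 0.004, -1.0]]
ft_force: [0.4, -0.3, 4.6]
opening: -0.0001
```

Call:
play_rows(moves=[0,0,0.05,0,0,0,0,0,0.1,0,0,0])

```text
time_s: 7.5
tcp_pos: [0.522, -0.146, 0.1837]
tool_rot: [[0.411, 0.912, 0.005], [0.912, -0.411, 0.0], [0.002, 0.004, -1.0]]
ft_force: [0.9, 0.5, 4.8]
opening: 0.0001
```

Call:
play_rows(moves=[0,0,0.05,0,0,0,0,0,0.1,0,0,0])

```text
time_s: 7.75
tcp_pos: [0.522, -0.146, 0.1828]
tool_rot: [[0.411, 0.912, 0.005], [0.912, -0.411, 0.0], [0.002, 0.004, -1.0]]
ft_force: [0.3, -0.7, 6.0]
opening: -0.0
```

Call:
play_rows(moves=[0,0,0.05,0,0,0])

```text
time_s: 7.88
tcp_pos: [0.522, -0.146, 0.1825]
tool_rot: [[0.411, 0.912, 0.005], [0.912, -0.411, 0.001], [0.003, 0.004, -1.0]]
ft_force: [-0.6, -0.6, 7.5]
opening: 0.0002
```

Call:
play_rows(moves=[0,0,0.05,0,0,0])

```text
time_s: 8.0
tcp_pos: [0.522, -0.146, 0.1822]
tool_rot: [[0.411, 0.912, 0.005], [0.912, -0.411, 0.001], [0.003, 0.004, -1.0]]
ft_force: [-0.6, -0.2, 8.8]
opening: 0.0002
```

Run:
```python
from h import *
force(5)
```

```text
F [-3.8000e-01 -2.0000e-02  7.3300e+00  1.8222e+02] sd [0.89 0.47 0.77 0.01]
```

Contact was felt at TCP z of about 0.1833. The held force of 7.3 N is about 2.6 N above the sliding force, so it's a light touch. Lifting off and moving behind the post.

Call:
play_rows(moves=[0,0,-0.5,0,0,0,0,0,-3,0,0,0,0,0,-8,0,0,0,6,-0.8,-9,0,0,0,12,-1.6,-9,0,0,0,16.7,-2.1,-9,0,0,0,16.7,-2.1,-9,0,0,0,16.7,-2.1,-9,0,0,0])

```text
time_s: 9.25
tcp_pos: [0.5702, 0.0139, 0.2722]
tool_rot: [[0.411, 0.912, 0.003], [0.912, -0.411, -0.0], [0.001, 0.003, -1.0]]
ft_force: [-0.6, 0.4, -0.1]
opening: -0.0003
```

Run:
```python
from h import *
for n in ['wrist','side','top']:
    im,T,P=snap(n,'w3.png' if n=='wrist' else None)
    Z=P[...,2];px=im['pixels'].astype(int)
    for nm,c,r in [('knob',(.521,-.146),.03),('post',(.556,-.0175),.03),('slug',(.521,-.146),.022)]:
        D=np.hypot(P[...,0]-c[0],P[...,1]-c[1])<r
        m=D&(Z>.15)&(Z<.18) if nm!='slug' else D&(Z>.045)&(Z<.063)&(px[...,0]-px[...,2]>8)
        if m.sum()>20:
            q=P[m];q=q[q[:,2]>np.percentile(q[:,2],90)-.003];print(n,nm,len(q),np.round(np.median(q[:,2]),4),np.round((q.min(0)+q.max(0))/2,4),np.round(np.ptp(q,axis=0),3))
force(3);go([.571,.015,.175],65.3)
```

```text
wrist post 46 0.1662 [ 0.5588 -0.012   0.1669] [0.01  0.006 0.006]
side knob 128 0.1619 [ 0.5198 -0.1485  0.1625] [0.029 0.033 0.004]
side post 25 0.1698 [ 0.5548 -0.0181  0.1701] [0.015 0.019 0.003]
side slug 130 0.0562 [ 0.5223 -0.1441  0.057 ] [0.041 0.038 0.005]
top knob 53 0.1652 [ 0.5199 -0.1443  0.1663] [0.028 0.029 0.005]
top post 18 0.1722 [ 0.5553 -0.0164  0.1726] [0.014 0.011 0.005]
top slug 31 0.0586 [ 0.5171 -0.1428  0.0594] [0.033 0.035 0.005]
F [-1.8000e-01 -1.9000e-01  4.4000e-01  2.7262e+02] sd [0.34 0.69 0.43 0.03]
t 9.55 go [ 0.09 -0.07  9.77] [ 0.004 -0.003  0.006] tcp [0.5708 0.0138 0.2727] f [-0.4   0.03  0.14]
```

View pics/w3.png

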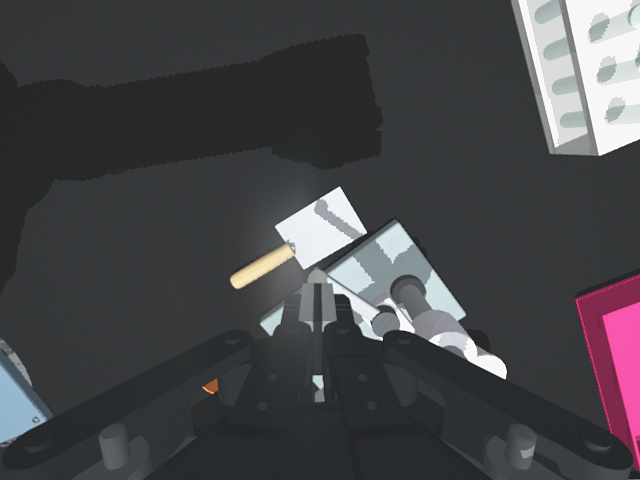

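The post is hidden behind the fingers at about (318,275), as it should be: the fingers stand about 15 mm clear behind it. Descending and computing the arc.

Call:
play_rows(moves=[0,0,4,0,0,0,0,0,8,0,0,0,0,0,9.5,0,0,0,0,0,9.8,0,0,0,0,0,9.8,0,0,0])

```text
time_s: 10.18
tcp_pos: [0.5722, 0.0137, 0.1758]
tool_rot: [[0.413, 0.911, 0.007], [0.911, -0.413, 0.001], [0.004, 0.006, -1.0]]
ft_force: [-0.2, -1.2, 1.1]
opening: -0.0002
```

Run:
```python
from h import *
o=bot.get_obs();R=np.array(o['tool_rot']);print(o['tcp_pos'],o['ft_force'])
pv=np.array([.5914,-.0771]);n=R[:2,0]
for th in [.3,.4,.5,.6,.7,.8,.9,1.,1.1,1.2,1.3,1.4,1.5,1.55]:
    f=np.radians(103.8)+th;p=pv+.07*np.array([np.cos(f),np.sin(f)])+.019*n
    print(th,np.round(R.T@(np.r_[p,.1745]-o['tcp_pos'])*100,2))
```

```text
[0.57218038 0.01365703 0.17584262] [-0.23501168 -1.15514412  1.05250176]
0.3 [-1.6  -0.26  0.13]
0.4 [-2.19 -0.63  0.12]
0.5 [-2.82 -0.94  0.12]
0.6 [-3.47 -1.18  0.11]
0.7 [-4.15 -1.36  0.11]
0.8 [-4.84 -1.47  0.11]
0.9 [-5.54 -1.51  0.11]
1.0 [-6.24 -1.47  0.1 ]
1.1 [-6.93 -1.37  0.1 ]
1.2 [-7.61 -1.2   0.1 ]
1.3 [-8.27 -0.97  0.1 ]
1.4 [-8.9  -0.66  0.1 ]
1.5 [-9.5 -0.3  0.1]
1.55 [-9.79 -0.1   0.1 ]
```

Call:
play_rows(moves=[-0.8,-0.2,0.1,0,0,0,-1.6,-0.3,0.1,0,0,0,-2.2,-0.6,0.1,0,0,0,-2.8,-0.9,0.1,0,0,0,-3.5,-1.2,0.1,0,0,0,-4.2,-1.4,0.1,0,0,0,-4.8,-1.5,0.1,0,0,0,-5.5,-1.5,0.1,0,0,0])

```text
time_s: 11.18
tcp_pos: [0.5355, -0.0308, 0.1745]
tool_rot: [[0.413, 0.911, 0.007], [0.911, -0.413, 0.001], [0.003, 0.006, -1.0]]
ft_force: [-1.3, 3.5, -0.7]
opening: -0.0003
```

Run:
```python
from h import *
o=bot.get_obs();R=np.array(o['tool_rot'])
im,T,P=snap('top');print(find('top','lever_post',T))
cv2.imwrite('pics/t4.png',cv2.resize(im['pixels'][170:280,290:420,::-1],None,fx=5,fy=5))
pv=np.array([.5914,-.0771]);n=R[:2,0]
for th in [.9,1.,1.1,1.2,1.3,1.4,1.5,1.55]:
    f=np.radians(103.8)+th;p=pv+.07*np.array([np.cos(f),np.sin(f)])+.019*n
    print(th,np.round(R.T@(np.r_[p,.1745]-o['tcp_pos'])*100,2))
```

```text
[([0.6678, -0.2464, 0.0496], 0.48)]
0.9 [ 0.02  0.   -0.  ]
1.0 [-0.68  0.04 -0.01]
1.1 [-1.37  0.14 -0.01]
1.2 [-2.05  0.31 -0.01]
1.3 [-2.71  0.54 -0.01]
1.4 [-3.34  0.85 -0.01]
1.5 [-3.94  1.21 -0.01]
1.55 [-4.22  1.41 -0.01]
```

View pics/t4.png

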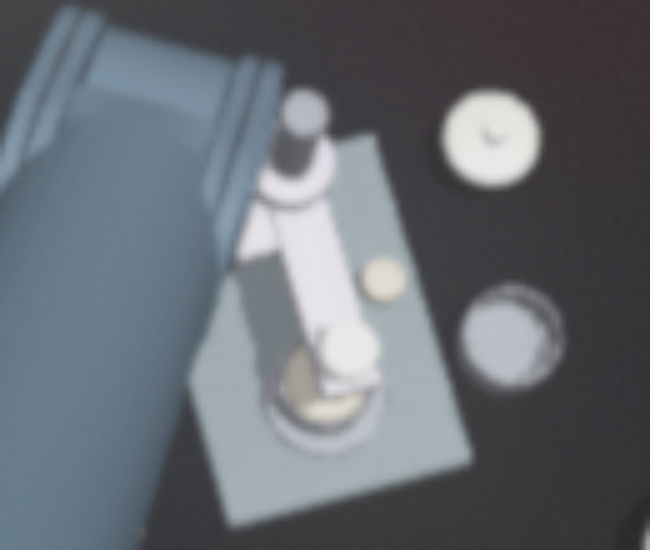

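The forearm hides the lever in this view, but the 3.7 N reaction shows the post is being pushed. Continuing the arc.

Call:
play_rows(moves=[-0.7,0,0,0,0,0,-1.4,0.1,0,0,0,0,-2.0,0.3,0,0,0,0,-2.7,0.5,0,0,0,0,-3.3,0.8,0,0,0,0,-3.6,1.0,0,0,0,0])

```text
time_s: 12.02
tcp_pos: [0.5297, -0.0695, 0.1746]
tool_rot: [[0.415, 0.91, 0.007], [0.91, -0.415, -0.0], [0.002, 0.006, -1.0]]
ft_force: [0.1, 2.6, 0.1]
opening: -0.0
```

Call:
play_rows(moves=[-0.15,0.1,0,0,0,0,-0.3,0.2,0,0,0,0])

```text
time_s: 12.28
tcp_pos: [0.5303, -0.072, 0.1745]
tool_rot: [[0.414, 0.91, 0.006], [0.91, -0.414, 0.001], [0.004, 0.005, -1.0]]
ft_force: [-2.0, 7.2, 1.3]
opening: 0.0001
```

Call:
play_rows(moves=[-0.1,0.05,0,0,0,0,-0.2,0.1,0,0,0,0])

```text
time_s: 12.52
tcp_pos: [0.5304, -0.0721, 0.1745]
tool_rot: [[0.413, 0.911, 0.006], [0.911, -0.413, 0.004], [0.006, 0.003, -1.0]]
ft_force: [-1.6, 8.9, 1.7]
opening: -0.0002
```

It's against the stop: force rises to 9 N with no further motion, at the predicted home position. Backing off along the push line, then rising clear.

Call:
play_rows(moves=[0.8,0,0,0,0,0,2.5,0,0,0,0,0,4,0,-2,0,0,0,5,0,-7,0,0,0,8,0,-12,0,0,0,13,0,-13,0,0,0,18,0,-13,0,0,0,22,0,-13,0,0,0])

```text
time_s: 13.52
tcp_pos: [0.6213, 0.1312, 0.3059]
tool_rot: [[0.411, 0.912, 0.007], [0.912, -0.411, 0.004], [0.007, 0.004, -1.0]]
ft_force: [0.8, 0.4, -0.3]
opening: 0.0
```

Run:
```python
from h import *
V=[]
for n,b in [('side',(280,440,190,350)),('top',(300,410,180,290))]:
    im,T,P=snap(n);Z=P[...,2];px=im['pixels'].astype(int)
    V.append(cv2.resize(im['pixels'][b[2]:b[3],b[0]:b[1],::-1],(400,400)))
    for nm,c,r,lo,hi in [('knob',(.521,-.146),.025,.15,.18),('post',(.5224,-.0889),.025,.145,.18),('slug',(.521,-.146),.022,.045,.063),('rim',(.5208,-.146),.045,.061,.069)]:
        m=(np.hypot(P[...,0]-c[0],P[...,1]-c[1])<r)&(Z>lo)&(Z<hi)
        if nm=='slug': m&=px[...,0]-px[...,2]>8
        if m.sum()>8:
            q=P[m]
            if nm in('knob','post'): q=q[q[:,2]>np.percentile(q[:,2],90)-.003]
            print(n,nm,len(q),np.round(np.median(q[:,2]),4),np.round((q.min(0)+q.max(0))/2,4),np.round(np.ptp(q,axis=0),3))
cv2.imwrite('pics/f5.png',np.hstack(V)); go([.53,.1,.3]); force(2)
```

```text
side knob 121 0.162 [ 0.5195 -0.1479  0.1629] [0.03  0.032 0.005]
side post 32 0.1697 [ 0.5214 -0.0914  0.1695] [0.013 0.013 0.004]
side slug 148 0.056 [ 0.521  -0.1451  0.0557] [0.043 0.038 0.006]
side rim 121 0.0635 [ 0.5233 -0.1475  0.0645] [0.056 0.057 0.007]
top knob 60 0.1649 [ 0.5201 -0.1446  0.1667] [0.027 0.029 0.007]
top post 21 0.1727 [ 0.521  -0.0882  0.1727] [0.014 0.013 0.003]
top slug 65 0.0571 [ 0.518  -0.1428  0.0561] [0.034 0.035 0.013]
top rim 36 0.0638 [ 0.5218 -0.1423  0.0652] [0.051 0.052 0.007]
t 13.62 go [-6.91 -6.94  0.41] [0. 0. 0.] tcp [0.6214 0.135  0.3049] f [ 0.73  0.05 -0.35]
F [ 3.7000e-01 -4.6000e-01 -1.3000e-01  3.0497e+02] sd [0.36 0.51 0.22 0.07]
```

View pics/f5.png

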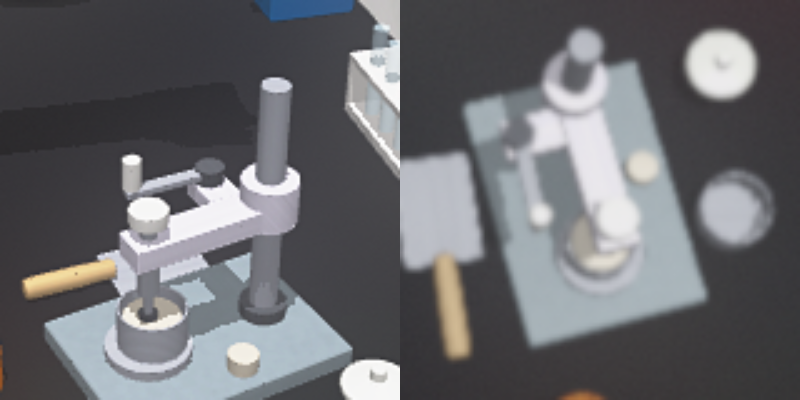

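The foot rests on the slug at (148,313). The lever lies beside the arm with its post at (130,175) left and (540,215) right. The cup is in place and the robot is clear, so I'm handing in.

```bash
python3 -c "
from plant import finish_job
print(finish_job())"
```

```text
the job is handed in; nothing more can be done
None
```

The stop is set on the specimen, the clamp lever is swung home, and the job is handed in at about 13.7 s of the 48 s allowed.

- **Setting the stop:** I pressed the knob down with closed fingertips until the foot touched the slug. Sliding took about 4.7 N, and the held force was about 7.3 N on average. That puts the foot's force at roughly 2.6 N. The single moving reading at the end was 8.8 N, which would mean about 4 N. Both are within 1 to 6 N.
- **Locking:** I pushed the post round until the force rose to about 9 N with no further motion. The post was then within 2 mm of its calculated home position.
- **Last checks:** After the swing, the knob was at the same height to within 1 mm. The cup rim's centre agreed with the first look to about 3 mm, which is about the camera's accuracy. The spare slug, spare cup, crucible and spatula looked undisturbed in the last picture; I did not re-measure the other things on the bench. The robot was clear of everything with near-zero force.
- **Checks that failed or fell short:** The network's search for the post during the swing found the crucible instead, so I relied on the force and depth readings there. The top and side cameras disagree by about 3 mm in height, so the foot's force rests on the force readings, not on the pictures.

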